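Find the switched-off lever under the hood by feel and reset its line

ROBOT

A 6-joint arm with a two-finger parallel gripper is mounted at the origin on a cart in front of the work surface, level with it; the furniture and walls round the work are solid. World frame = base frame: x ahead of the robot, y to its left, z up, the work surface at z = 0. Lengths are in m, angles in degrees, forces in N, time in s.
With the tool pointing down it reaches from about 0.25 to 0.725 m from the base axis. Payload 4 kg.
Tool frame: the origin (TCP) lies midway between the tips of the shut fingers; the grasp point (between the pads) lies 19 mm behind it (env.grip_depth is the distance from the TCP to the grasp point, in m); z points along the fingers, y is the line along which they close (so a half turn about z gives the same grasp; the last joint's range is limited). The gripper opens to 85 mm and grips with 20 to 120 N. Pads are 22 mm wide; open, the fingers measure 114 mm over their backs; the gripper's body (76 mm by 85 mm) begins 54 mm behind the grasp point. The pads swing forward as they close: fully open they stand 13 mm farther back than shut.
Start: joints at [-70.932, 13.785, 0.286, 76.501, 0, 90], TCP at [0.163, -0.473, 0.231] pointing down, gripper open.
Joint ranges: [-155.79, 155.79], [-60.16, 107.12], [-62.33, 73.08], [-114, 123.19], [-81.49, 82.49], [-180, 180]. Speed limits (degrees/s): [159.86, 159.86, 180, 180, 180, 180].

INTERFACE

Orientations are given as a 3x3 rotation matrix whose columns are the frame's x, y, z axes.
In Python, from bench import monitor, cams, env gives the robot as it stands.
- The arm moves only by the tool carry_out, never from a script. Its argument "motion" is a list that holds one entry, the list of rows, each a list of 6 numbers: the shift along the tool's x, y, z each as a share of 10 cm, from -1 to 1, then the turn, a rotation vector about the tool's x, y, z each as a share of pi/2 rad, from -1 to 1. In form: [[[x, y, z, rx, ry, rz], ...]]. A call has 1 to 5 rows; each row shifts and turns the commanded pose from where the row before left it, along the tool's axes as they then stand; what a row does not reach is not made up. A row lasts 1/10 s, in which the tool goes at most 50 mm and 8.59 degrees, less where a joint would pass 70% of its speed; a pose out of reach is approached as far as the arm can. A call with a number of a shift or a turn outside -1 to 1 is refused whole. A call with a gripper value outside its range is refused whole. "claw" is the opening in per cent of the stroke, from 0 (shut) to 100 (fully open), set as the call begins (left out, the last holds). The fingers move at their own pace and stop on an object; "grip_force" is the grip in N (left out, the last holds). Time passes only in rows, so rows that do not move let the fingers close. It gives the time, the measured TCP pose, the force, the opening and the grip force at its end, in the units of the state.
- monitor.observe(): the state, without advancing time (a new reading comes with each control period).
- cams.grab_frame(name): name is "scene" or "top"; returns the picture (480x640x3 uint8, blue, green, red); there is no depth.
- cams.get_calibration(name): a dict with "fx", "fy", "cx", "cy" (pixels), "k1" (the pictures are not rectified: a ray, as slopes to the right and down, at radius r is drawn at 1 + k1 r^2 times it, then the intrinsics apply), "extrinsics" (4x4, takes a point from camera to world coordinates). Camera axes: x right, y down, z forward; pixel columns grow to the right and rows downward; lengths in m; the calibration is good to about 2 mm. A picture is of the moment at which its call begins. get_calibration takes no time and is no camera call.
- env.close_job(): hands the job in; it is judged then, once.
Trained networks look in the newest picture that a camera, given by its name, has taken for a name from the list of things; names that differ only in an ending like _2 or _b are one class to them, and where a whole thing is asked for, a point or a joint stands for the part that bears it (a point fixed in the world has none). Each returns a list of dicts, best first, with "confidence" (0 to 1); they miss things now and then, are a little off and sometimes report something else, mostly with a low value. They report only what shows in the picture. A call takes as long as a camera call.
- cams.cut_out(camera, label): "pixels" (480x640 bool, what is visible of it) and "xy" ([column, row] in pixels, amid what is visible of it).
The state is a dict: "t": time; "joints": joint angles; "dq": joint speeds; "joint_efforts": joint torques, N m; "tool_pos": TCP position; "tool_rot": TCP orientation; "wrist_force": force on the tool from outside, world axes, zero at the start; "ft_torque": the same for the moment, N m; "opening": finger opening in m; "grasp_force": force on a finger pad.
Only numpy, scipy, OpenCV 4.12 (cv2) and the standard library are available. Lean on these libraries where they do the work, as an engineer would, in place of code of your own. Each camera call takes 0.05 s, during which the arm holds its last target. There are 200 camera calls.

TASK

One of the three levers hidden under the roof of the grey switch box has been left off (up); the other two are on (down). Feel in with the shut fingers, without leaning hard on the levers, to find which one is off and push it fully down to on, then press the reset button on top of the box that belongs to that same switch place fully down and let it spring back. Leave the other two levers on, press no other reset button, and do not knock over or push about the things on the table.

Things in the scene. Friction and masses are not known exactly. Their poses are not given: they have to be found in the camera images.
- switch_box: grey sheet-metal box bolted to the table, 222 mm long (y), deep from x -61 to +87 mm, 160 mm high plus buttons; origin on the table, midway along y. Its open side (-x) looks roughly to the robot's left, +x to its back. Three switch places at y +70, 0, -70 mm, parted by 4 mm walls, tops rising from 46 mm (front) to 88 mm (roof edge). Front lip 46 mm high. One lever is off; which one varies
- lever_pivot (a point): pivot of the middle place's lever, 55 mm behind the box origin, 74 mm up; the others lie 70 mm to either side; axes as the box's. Levers are black paddles 22 mm wide, 38 mm long, 8 mm thick, that point from here to the open side: OFF 22 degrees below level (end at box x 20, z 60 mm), ON 62 degrees below (end x 37, z 40 mm). Push them down and inward; past half-way they snap over to ON. It takes about 5 to 8 N near the end
- roof_edge (a point): middle of the front lower edge of the roof over the levers, at box x +21 mm, 94 mm up; axes as the box's. The roof is 6 mm thick, and a riser from x +43 mm behind it goes up to the 160 mm top. So shut fingers (up to 30 mm thick) reach the levers only from the open side, leaning about 40 degrees from vertical so as to point down and into the box (+x); the hand stays outside
- pocket_1 (a point): Switch place 1, at the box's +y end, farthest from the robot. Fixed point, box x +32.5 mm, 48 mm up, where the middle of the fingers' end rests on the upper face of this place's lever if ON. It does not move with the lever nor tell its state. On a line leaning 40 degrees to this point, shut fingers meet an OFF lever about 20 mm before it, which snaps over by 5 mm before it; an ON lever within 4 mm of it. Mouth 66 mm wide
- button_1 (a point): foot of the reset button of switch place 1, on the box top, 160 mm up, box x +65 mm; axes as the box's. Its round black cap, 22 mm across, has its top 21 mm above this point, 9 mm proud of a 38 mm collar; it goes down 5 mm at 5 N and springs back
- pocket_2 (a point): Switch place 2, the middle one. Fixed point, box x +32.5 mm, 48 mm up, where the middle of the fingers' end rests on the upper face of this place's lever if ON. It does not move with the lever nor tell its state. On a line leaning 40 degrees to this point, shut fingers meet an OFF lever about 20 mm before it, which snaps over by 5 mm before it; an ON lever within 4 mm of it. Mouth 66 mm wide
- button_2 (a point): foot of the reset button of switch place 2, on the box top, 160 mm up, box x +65 mm; axes as the box's. Its round black cap, 22 mm across, has its top 21 mm above this point, 9 mm proud of a 38 mm collar; it goes down 5 mm at 5 N and springs back
- pocket_3 (a point): Switch place 3, at the box's -y end, nearest the robot. Fixed point, box x +32.5 mm, 48 mm up, where the middle of the fingers' end rests on the upper face of this place's lever if ON. It does not move with the lever nor tell its state. On a line leaning 40 degrees to this point, shut fingers meet an OFF lever about 20 mm before it, which snaps over by 5 mm before it; an ON lever within 4 mm of it. Mouth 66 mm wide
- button_3 (a point): foot of the reset button of switch place 3, on the box top, 160 mm up, box x +65 mm; axes as the box's. Its round black cap, 22 mm across, has its top 21 mm above this point, 9 mm proud of a 38 mm collar; it goes down 5 mm at 5 N and springs back
- spring_unit_1: assembled spring unit, 65 mm across and 147 mm tall, standing on the right of the table; origin at the centre of its foot; a bystander
- piston_0: white piston, 65 mm across and 103 mm tall, standing at the back; origin at its foot; a bystander
- thread_lock: small red bottle, 36 mm across and 104 mm tall; origin at its foot; a bystander
- grease_tin: flat round tin, 70 mm across and 28 mm tall, on the table before the open side of the box; origin at its foot; a bystander
- spring: bare coil spring, 58 mm across and 105 mm tall, standing behind the back of the box; origin at its foot; a bystander

How it is judged (in metres and radians):
On the way, in this order (a step that is already met when the one before it is completed fails the run):
1. the lever that was off is fully on (value of joint lever_a above 0.6 rad), for 0.2 s.
2. the reset button of that same switch place is pressed fully down (value of joint reset_a above 0.004 m and value of joint lever_a above 0.6 rad), for 0.05 s.
At the end, for the whole second after the job is handed in: all three levers are on (within 6 degrees of their lower stop), all three reset buttons are up again, and the robot touches nothing (value of joint each of lever_a, lever_b, lever_c above 0.6 rad and value of joint each of reset_a, reset_b, reset_c below 0.0015 m and contact force between the fingers and anything else below 0.5 N).
It fails at once if a reset button of another switch place is pressed (value of joint any of reset_b, reset_c above 0.0025 m).
It fails at once if a lever that was on is moved off (value of joint any of lever_b, lever_c below 0.5 rad).
It fails at once if a lever is leaned on with more than 40 N (contact force between the fingers and lever_a above 40 N or contact force between the fingers and lever_b above 40 N or contact force between the fingers and lever_c above 40 N).
It fails at once if a bystander is pushed more than 25 mm or knocked over (distance of any of spring_unit_1, piston_0, thread_lock, grease_tin, spring from where it was at the start of the episode above 0.025 m or angle between any of spring_unit_1, piston_0, thread_lock, grease_tin, spring's own z axis and vertical above 0.5 rad).
It also fails if it takes over 48 s, if anything falls off the work surface, if the arm or the gripper's body presses on something with over 40 N, if the wrist force passes 120 N, or if a joint passes its speed limit or range.

## Working session

There is one attempt and no reset: what is moved stays moved. The work goes in short steps, Python scripts to look and compute and a tool call to move; the robot and the scene stay as the last step left them, time stands still between calls to the robot, and variables do not carry over. Pictures are saved under pics/ and viewed, at most 10 in all, crops included, and the job is handed in when it is done.

Besides the shell and the picture viewer there is one more tool, called after ">>>" as name(argument=value, ...), one argument or row to a line, values as JSON. carry_out: Moves the arm, as the interface text tells. Shift numbers are shares of 10 cm and turn numbers shares of pi/2 rad, none past 1 either way. Its arguments: {"type":"object","properties":{"motion":{"type":"array"},"claw":{"type":"number"},"grip_force":{"type":"number"}},"required":["motion"]}

```bash
mkdir -p pics; cat > h.py <<'E'
from bench import monitor, cams, env
import numpy as np, cv2
E
python3 - <<'E'
from h import *
for n in ("scene","top"):
    im=cams.grab_frame(n); cv2.imwrite(f"pics/{n}0.png",im)
    c=cams.get_calibration(n); print(n,{k:(np.round(v,4).tolist()) for k,v in c.items()})
    for l in ("switch_box","button_1","grease_tin","thread_lock","spring","piston_0","spring_unit_1"):
        for d in cams.cut_out(n,l)[:4]:
            ys,xs=np.nonzero(d["pixels"]); print(l,round(d["confidence"],2),np.round(d["xy"],1),xs.min(),xs.max(),ys.min(),ys.max())
s=monitor.observe(); print(s["t"],s["tool_pos"],s["tool_rot"],s["wrist_force"])
E
```

```text
scene {'fx': 456.5915, 'fy': 456.5915, 'cx': 326.7029, 'cy': 237.3018, 'k1': 0.0076, 'extrinsics': [[-0.7419, -0.2395, 0.6263, -0.0694], [-0.6702, 0.2933, -0.6817, 0.7686], [-0.0204, -0.9255, -0.3781, 0.552], [0.0, 0.0, 0.0, 1.0]]}
switch_box 0.8 [340.4 262.3] 287 393 213 308
button_1 0.8 [341.  265.9] 287 393 212 308
grease_tin 0.76 [324.5 308.6] 308 338 296 322
piston_0 0.77 [260.2 261.4] 250 271 242 282
piston_0 0.73 [417.3 231.6] 405 427 204 253
piston_0 0.25 [339.4 261.7] 287 393 213 308
spring_unit_1 0.67 [415.4 230.7] 404 428 203 254
top {'fx': 456.7524, 'fy': 456.7524, 'cx': 328.8176, 'cy': 243.4169, 'k1': -0.0618, 'extrinsics': [[0.0011, -0.9825, 0.1863, 0.4424], [-1.0, -0.0009, 0.001, 0.0379], [-0.0008, -0.1863, -0.9825, 1.1815], [0.0, 0.0, 0.0, 1.0]]}
button_1 0.76 [342.5 264.6] 309 390 207 315
grease_tin 0.87 [294.9 292.4] 282 309 277 304
thread_lock 0.83 [189.8 294.9] 179 199 288 303
spring 0.72 [399.3 250.5] 384 411 240 268
spring 0.57 [188.5 294. ] 178 199 288 303
piston_0 0.95 [308.1 194.8] 296 319 181 209
piston_0 0.53 [346.6 264.2] 309 390 207 316
spring_unit_1 0.86 [474.3 278. ] 454 494 260 291
spring_unit_1 0.69 [345.1 262.1] 309 391 207 316
0.8 [ 0.16334937 -0.47258187  0.23133604] [[ 9.45127901e-01  3.26700552e-01  1.19971394e-05]
 [ 3.26700552e-01 -9.45127899e-01 -5.84916776e-05]
 [-7.77043217e-06  5.92015885e-05 -9.99999998e-01]] [0.33227471 0.38233832 0.93859833]
```

```bash
python3 - <<'E'
import cv2
a=cv2.imread("pics/top0.png")[190:330,280:420]; b=cv2.imread("pics/scene0.png")[190:330,270:410]
a=cv2.resize(a,(800,800),interpolation=cv2.INTER_CUBIC)[:, :]; b=cv2.resize(b,(800,800),interpolation=cv2.INTER_CUBIC)
cv2.imwrite("pics/a.png",cv2.resize(a,(600,600))); cv2.imwrite("pics/b.png",cv2.resize(b,(600,600)))
E
```

```text
(no output)
```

View pics/a.png

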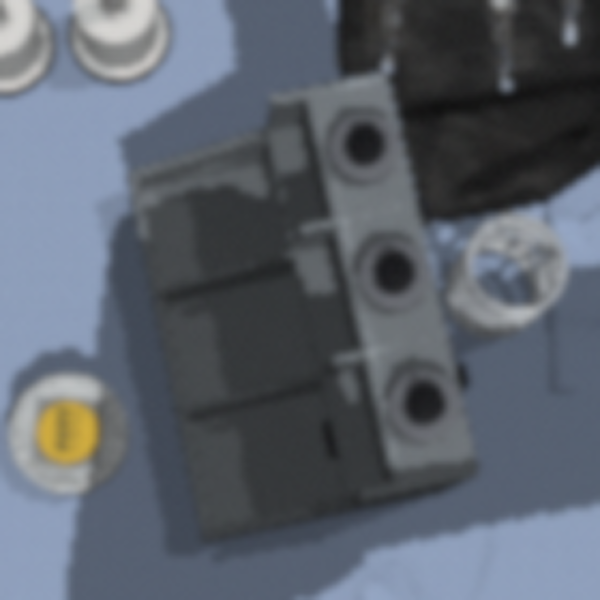

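View pics/b.png

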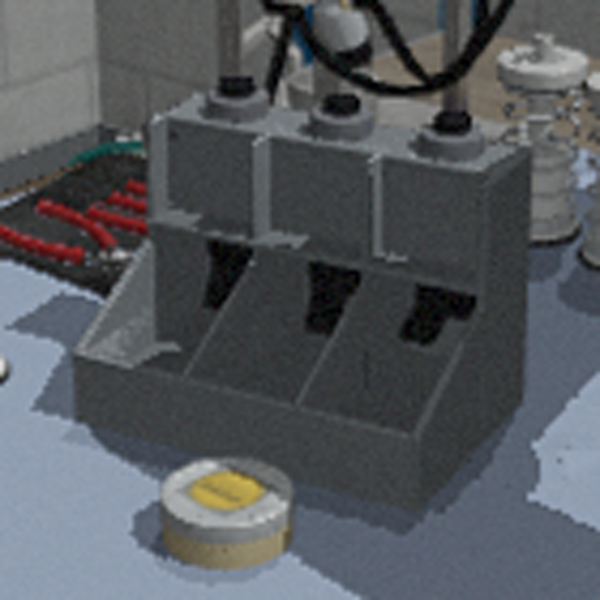

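```bash
cat >> h.py <<'E'
from scipy.optimize import least_squares
def proj(n,P):
    c=cams.get_calibration(n); T=np.linalg.inv(c["extrinsics"]); p=np.atleast_2d(P)@T[:3,:3].T+T[:3,3]
    s=p[:,:2]/p[:,2:]; s=s*(1+c["k1"]*(s**2).sum(1,keepdims=True))
    return s*[c["fx"],c["fy"]]+[c["cx"],c["cy"]]
def box(q,B):
    c,s=np.cos(q[2]),np.sin(q[2]); B=np.atleast_2d(B)/1000.
    return np.c_[q[0]+c*B[:,0]-s*B[:,1], q[1]+s*B[:,0]+c*B[:,1], B[:,2]]
E
python3 - <<'E'
from h import *
caps=[(65,70,181),(65,0,181),(65,-70,181)]
k=140/600
obs={"top":(caps+[(-61,111,46),(-61,-111,46)],np.array([(363,145),(393,271),(424,402),(133,178),(205,538)])*k+[280,190]),
"scene":(caps+[(-61,111,46),(-61,-111,46)],np.array([(237,82),(343,101),(446,120),(75,357),(415,435)])*k+[270,190])}
f=lambda q:np.concatenate([(proj(n,box(q,P))-o).ravel() for n,(P,o) in obs.items()])
r=least_squares(f,[0.4,0,-1.4],loss="soft_l1"); print(r.x,np.degrees(r.x[2])); print(np.round(f(r.x).reshape(-1,2),1))
np.save("q.npy",r.x)
for st,a in (("off",22),("on",62)):
  a=np.radians(a)
  for n,off in (("top",(280,190)),("scene",(270,190))):
    for y in (70,0,-70):
      e=[(55-38*np.cos(a),y+d,74-38*np.sin(a)) for d in(11,-11)]
      print(st,n,y,np.round((proj(n,box(r.x,e))-off)/k).tolist())
print("pockets",box(r.x,[(32.5,y,48) for y in(70,0,-70)]))
print("buttons",box(r.x,caps))
# grease tin
for n in("top","scene"):
  pass
c=[(294.9,292.4)]
g=least_squares(lambda p:np.r_[proj("top",[[p[0],p[1],.02]])[0]-[294.9,292.4],proj("scene",[[p[0],p[1],.02]])[0]-[324.5,308.6]],[.3,.1]).x
print("tin",g)
E
```

```text
[ 0.59623288  0.00667948 -1.36006152] -77.92578511580753
[[ 0.2 -0.6]
 [ 0.2  0.1]
 [ 0.2  0.3]
 [-2.  -1.4]
 [-0.7  0.9]
 [-0.  -0.8]
 [-0.3 -1.1]
 [ 1.6 -1.3]
 [-0.9 -1. ]
 [ 1.1  1.4]]
off top 70 [[269.0, 188.0], [277.0, 224.0]]
off top 0 [[294.0, 304.0], [303.0, 340.0]]
off top -70 [[321.0, 422.0], [329.0, 459.0]]
off scene 70 [[188.0, 289.0], [219.0, 296.0]]
off scene 0 [[290.0, 312.0], [323.0, 320.0]]
off scene -70 [[398.0, 337.0], [433.0, 345.0]]
on top 70 [[296.0, 189.0], [304.0, 224.0]]
on top 0 [[322.0, 302.0], [330.0, 339.0]]
on top -70 [[348.0, 418.0], [356.0, 455.0]]
on scene 70 [[203.0, 307.0], [234.0, 314.0]]
on scene 0 [[304.0, 331.0], [337.0, 338.0]]
on scene -70 [[411.0, 355.0], [445.0, 363.0]]
pockets [[ 0.6714826  -0.01045904  0.048     ]
 [ 0.60303118 -0.02510154  0.048     ]
 [ 0.53457975 -0.03974403  0.048     ]]
buttons [[ 0.6782809  -0.04224006  0.181     ]
 [ 0.60982948 -0.05688256  0.181     ]
 [ 0.54137805 -0.07152505  0.181     ]]
tin [0.53489188 0.12452056]
```

Three reset caps stand in the top crop at (363,145), (393,271) and (424,402). The fit puts places 1 and 2 ON. In place 3, the nearest, the lever end sits at the OFF prediction: scene crop about (418,340), and a sliver at (330,438) in the top crop. I'll confirm this by feel.

```bash
cat >> h.py <<'E'
from scipy.spatial.transform import Rotation as Ro, Slerp
q=np.load("q.npy")
bx=np.array([np.cos(q[2]),np.sin(q[2]),0]); by=np.array([-bx[1],bx[0],0]); up=np.array([0,0,1.])
def Rlean(deg):
    a=np.radians(deg); z=np.sin(a)*bx-np.cos(a)*up; return np.c_[np.cross(by,z),by,z]
def plan(P,R,n,start=None):
    s=monitor.observe(); p,R0=(s["tool_pos"],s["tool_rot"]) if start is None else start
    rots=Slerp([0,1],Ro.from_matrix([R0,R]))(np.linspace(0,1,n+1)).as_matrix(); ps=np.linspace(p,P,n+1)
    for i in range(n):
        row=np.r_[rots[i].T@(ps[i+1]-ps[i])*10, Ro.from_matrix(rots[i].T@rots[i+1]).as_rotvec()/(np.pi/2)]
        if i%5==0: print()
        print(np.round(row,2).tolist(),end=", ")
    print(); return P,R
E
python3 - <<'E'
from h import *
R=Rlean(40); pk=box(q,[(32.5,-70,48)])[0]
e=plan(np.array([.40,.02,.28]),R,15); plan(pk-0.10*R[:,2],R,5,e); print(pk-0.1*R[:,2],R.round(3))
E
```

```text
[0.26, -0.26, -0.03, -0.02, -0.02, -0.06], [0.28, -0.23, -0.05, -0.02, -0.02, -0.06], [0.3, -0.2, -0.07, -0.02, -0.02, -0.06], [0.31, -0.17, -0.09, -0.02, -0.02, -0.06], [0.32, -0.14, -0.1, -0.02, -0.02, -0.06], 
[0.33, -0.11, -0.12, -0.02, -0.02, -0.06], [0.33, -0.07, -0.14, -0.02, -0.02, -0.06], [0.33, -0.04, -0.15, -0.02, -0.02, -0.06], [0.33, -0.0, -0.16, -0.02, -0.02, -0.06], [0.32, 0.03, -0.18, -0.02, -0.02, -0.06], 
[0.31, 0.07, -0.19, -0.02, -0.02, -0.06], [0.29, 0.1, -0.19, -0.02, -0.02, -0.06], [0.27, 0.14, -0.2, -0.02, -0.02, -0.06], [0.25, 0.17, -0.21, -0.02, -0.02, -0.06], [0.23, 0.2, -0.21, -0.02, -0.02, -0.06], 

[0.17, 0.24, 0.27, 0.0, 0.0, 0.0], [0.17, 0.24, 0.27, 0.0, 0.0, 0.0], [0.17, 0.24, 0.27, 0.0, 0.0, 0.0], [0.17, 0.24, 0.27, 0.0, 0.0, 0.0], [0.17, 0.24, 0.27, 0.0, 0.0, 0.0], 
[0.52113402 0.02311272 0.12460444] [[-0.16   0.978  0.134]
 [ 0.749  0.209 -0.629]
 [-0.643  0.    -0.766]]
```

>>> carry_out(
  motion=[
    [[0.26,-0.26,-0.03,-0.02,-0.02,-0.06],[0.28,-0.23,-0.05,-0.02,-0.02,-0.06],[0.3,-0.2,-0.07,-0.02,-0.02,-0.06],[0.31,-0.17,-0.09,-0.02,-0.02,-0.06],[0.32,-0.14,-0.1,-0.02,-0.02,-0.06]],
  ],
  claw=0,
  grip_force=30,
)

```text
t: 1.3
tool_pos: [0.2433, -0.3076, 0.25]
tool_rot: [[0.686, 0.726, -0.046], [0.703, -0.678, -0.216], [-0.187, 0.116, -0.975]]
wrist_force: [1.5, 0.7, 0.5]
opening: 0.0122
grasp_force: 0.0
```

>>> carry_out(
  motion=[
    [[0.33,-0.11,-0.12,-0.02,-0.02,-0.06],[0.33,-0.07,-0.14,-0.02,-0.02,-0.06],[0.33,-0.04,-0.15,-0.02,-0.02,-0.06],[0.33,0,-0.16,-0.02,-0.02,-0.06],[0.32,0.03,-0.18,-0.02,-0.02,-0.06]],
  ],
)

```text
t: 1.8
tool_pos: [0.319, -0.1423, 0.275]
tool_rot: [[0.276, 0.961, 0.014], [0.875, -0.246, -0.416], [-0.397, 0.127, -0.909]]
wrist_force: [1.5, -0.9, -0.0]
opening: 0.0004
grasp_force: 0.0
```

>>> carry_out(
  motion=[
    [[0.31,0.07,-0.19,-0.02,-0.02,-0.06],[0.29,0.1,-0.19,-0.02,-0.02,-0.06],[0.27,0.14,-0.2,-0.02,-0.02,-0.06],[0.25,0.17,-0.21,-0.02,-0.02,-0.06],[0.23,0.2,-0.21,-0.02,-0.02,-0.06]],
  ],
)

```text
t: 2.3
tool_pos: [0.3946, 0.0224, 0.3053]
tool_rot: [[-0.177, 0.971, 0.16], [0.8, 0.237, -0.551], [-0.573, 0.031, -0.819]]
wrist_force: [0.8, -1.0, 0.8]
opening: -0.0001
grasp_force: 0.0
```

```bash
python3 - <<'E'
from h import *
R=Rlean(40); pk=box(q,[(32.5,-70,48)])[0]
s=monitor.observe(); print(s["t"],s["tool_pos"],s["joints"],s["wrist_force"],s["opening"])
plan(pk-0.10*R[:,2],R,5)
E
```

```text
2.3 [0.39458905 0.02238622 0.30526196] [ 28.73149588   3.06057008  -9.78878237  85.77982281 -34.07655723
 108.22515694] [ 0.82378419 -1.02704028  0.83087776] -0.00012675172961131156

[0.16, 0.23, 0.34, 0.01, -0.01, 0.0], [0.17, 0.24, 0.33, 0.01, -0.01, 0.0], [0.18, 0.24, 0.33, 0.01, -0.01, 0.0], [0.18, 0.24, 0.32, 0.01, -0.01, 0.0], [0.19, 0.25, 0.32, 0.01, -0.01, 0.0],
```

>>> carry_out(
  motion=[
    [[0.16,0.23,0.34,0.01,-0.01,0],[0.17,0.24,0.33,0.01,-0.01,0],[0.18,0.24,0.33,0.01,-0.01,0],[0.18,0.24,0.32,0.01,-0.01,0],[0.19,0.25,0.32,0.01,-0.01,0]],
  ],
)

```text
t: 2.8
tool_pos: [0.5193, 0.0199, 0.1199]
tool_rot: [[-0.163, 0.982, 0.094], [0.755, 0.186, -0.628], [-0.635, -0.031, -0.772]]
wrist_force: [0.0, 0.3, 1.1]
opening: 0.0002
grasp_force: 0.0
```

```bash
python3 - <<'E'
from h import *
R=Rlean(40); pk=box(q,[(32.5,-70,48)])[0]
im=cams.grab_frame("scene"); cv2.imwrite("pics/c.png",cv2.resize(im[150:360,240:440],(600,630),interpolation=cv2.INTER_CUBIC)[:600])
s=monitor.observe(); print(s["t"],s["tool_pos"],s["wrist_force"], proj("scene",s["tool_pos"]))
plan(pk-0.04*R[:,2],R,5)
E
```

```text
2.85 [0.51930388 0.01941657 0.1097204 ] [  2.12835006   0.90425394 -10.51877699] [[359.15188331 258.48042907]]

[-0.02, 0.01, 0.09, -0.01, -0.0, 0.0], [-0.01, 0.01, 0.09, -0.01, -0.0, 0.0], [-0.01, 0.01, 0.09, -0.01, -0.0, 0.0], [-0.01, 0.01, 0.09, -0.01, -0.0, 0.0], [-0.01, 0.01, 0.09, -0.01, -0.0, 0.0],
```

View pics/c.png

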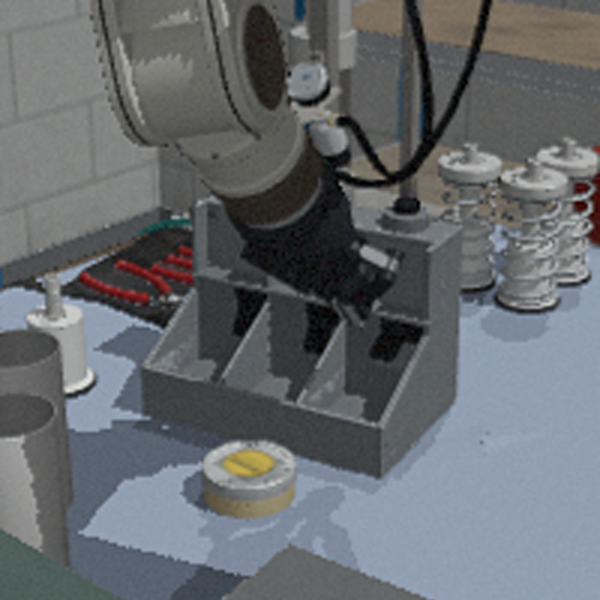

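The shut fingers are at crop (357,315), just outside place 3. Nothing has been disturbed. I'll let the arm settle before feeling in.

>>> carry_out(
  motion=[
    [[0,0,0,0,0,0],[0,0,0,0,0,0],[0,0,0,0,0,0]],
  ],
)

```text
t: 3.15
tool_pos: [0.5187, 0.0201, 0.1238]
tool_rot: [[-0.161, 0.982, 0.097], [0.756, 0.186, -0.627], [-0.634, -0.027, -0.773]]
wrist_force: [-0.4, -0.2, 0.3]
opening: 0.0001
grasp_force: 0.0
```

```bash
cat >> h.py <<'E'
def rep(y=-70):
    R=Rlean(40); s=monitor.observe(); d=s["tool_pos"]-np.r_[q[:2],0]
    print("t",s["t"],"box mm",np.round([d@bx*1e3,d@by*1e3,d[2]*1e3],1),"before pocket",np.round(((box(q,[(32.5,y,48)])[0]-s["tool_pos"])@R)*1e3,1),"F along z",round(float(s["wrist_force"]@R[:,2]),2),s["wrist_force"].round(1), "rotvec to lean", np.round(Ro.from_matrix(s["tool_rot"].T@R).as_rotvec()/(np.pi/2),3))
E
python3 - <<'E'
from h import *
rep()
R=Rlean(40); pk=box(q,[(32.5,-70,48)])[0]; plan(pk-0.04*R[:,2],R,4)
E
```

```text
t 3.15 box mm [-29.3 -73.  123.8] before pocket [ 1.4  3.  97.8] F along z -0.18 [-0.4 -0.2  0.3] rotvec to lean [-0.023 -0.007 -0.   ]

[0.0, 0.01, 0.14, -0.01, -0.0, -0.0], [0.0, 0.01, 0.14, -0.01, -0.0, -0.0], [0.0, 0.01, 0.14, -0.01, -0.0, -0.0], [0.0, 0.01, 0.14, -0.01, -0.0, -0.0],
```

>>> carry_out(
  motion=[
    [[0,0.01,0.14,-0.01,0,0],[0.01,0.01,0.14,-0.01,0,0],[0,0.01,0.14,0,-0.01,0],[0,0,0.14,0,0,0],[0,0,0,0,0,0]],
  ],
)

```text
t: 3.65
tool_pos: [0.527, -0.0146, 0.0794]
tool_rot: [[-0.159, 0.979, 0.129], [0.746, 0.205, -0.633], [-0.646, -0.004, -0.763]]
wrist_force: [0.3, 0.5, -0.3]
opening: 0.0001
grasp_force: 0.0
```

```bash
python3 -c "
from h import *; rep()"
```

```text
t 3.65 box mm [  6.3 -72.1  79.4] before pocket [ 0.2  2.1 40.9] F along z -0.04 [ 0.3  0.5 -0.3] rotvec to lean [-0.004  0.003 -0.   ]
```

>>> carry_out(
  motion=[
    [[0,0.02,0.05,0,0,0],[0,0,0.05,0,0,0],[0,0,0.05,0,0,0],[0,0,0,0,0,0]],
  ],
)

```text
t: 4.05
tool_pos: [0.5309, -0.0235, 0.0658]
tool_rot: [[-0.161, 0.979, 0.127], [0.745, 0.205, -0.634], [-0.647, -0.008, -0.763]]
wrist_force: [0.2, -0.4, -1.0]
opening: -0.0001
grasp_force: 0.0
```

>>> carry_out(
  motion=[
    [[0,0,0.03,0,0,0],[0,0,0.03,0,0,0],[0,0,0.02,0,0,0],[0,0,0,0,0,0]],
  ],
)

```text
t: 4.45
tool_pos: [0.5323, -0.0282, 0.0596]
tool_rot: [[-0.161, 0.979, 0.128], [0.746, 0.206, -0.634], [-0.646, -0.007, -0.763]]
wrist_force: [0.3, 2.1, -0.0]
opening: 0.0
grasp_force: 0.9
```

```bash
python3 -c "
from h import *; rep()"
```

```text
t 4.45 box mm [ 20.7 -69.8  59.6] before pocket [-1.6 -0.2 16.5] F along z -1.27 [ 0.3  2.1 -0. ] rotvec to lean [-0.005  0.003  0.001]
```

Contact comes 16 mm before the pocket, so place 3 is OFF. I'll push on gently.

>>> carry_out(
  motion=[
    [[0,0,0.03,0,0,0],[0,0,0.03,0,0,0],[0,0,0,0,0,0]],
  ],
)

```text
t: 4.75
tool_pos: [0.5326, -0.0328, 0.055]
tool_rot: [[-0.162, 0.979, 0.127], [0.745, 0.205, -0.635], [-0.647, -0.008, -0.762]]
wrist_force: [-0.0, 1.0, -0.3]
opening: 0.0002
grasp_force: 0.3
```

>>> carry_out(
  motion=[
    [[0,0,0.03,0,0,0],[0,0,0.03,0,0,0],[0,0,0,0,0,0]],
  ],
)

```text
t: 5.05
tool_pos: [0.5334, -0.0365, 0.0504]
tool_rot: [[-0.161, 0.979, 0.126], [0.745, 0.205, -0.635], [-0.647, -0.008, -0.762]]
wrist_force: [-0.1, 0.1, -0.1]
opening: -0.0003
grasp_force: 0.0
```

```bash
python3 -c "
from h import *; rep()"
```

```text
t 5.05 box mm [ 29.1 -70.5  50.4] before pocket [-1.   0.5  4. ] F along z -0.05 [-0.1  0.1 -0.1] rotvec to lean [-0.006  0.004  0.001]
```

>>> carry_out(
  motion=[
    [[0,0,0.02,0,0,0],[0,0,0.02,0,0,0],[0,0,0,0,0,0]],
  ],
)

```text
t: 5.35
tool_pos: [0.5341, -0.0387, 0.0475]
tool_rot: [[-0.161, 0.979, 0.127], [0.745, 0.205, -0.634], [-0.647, -0.008, -0.763]]
wrist_force: [-0.7, -0.2, -0.5]
opening: 0.0004
grasp_force: 0.0
```

```bash
python3 -c "
from h import *; rep()"
```

```text
t 5.35 box mm [ 31.4 -70.3  47.5] before pocket [-1.2  0.3  0.3] F along z 0.36 [-0.7 -0.2 -0.5] rotvec to lean [-0.005  0.003  0.001]
```

>>> carry_out(
  motion=[
    [[0,0,0.02,0,0,0],[0,0,0,0,0,0]],
  ],
)

```text
t: 5.55
tool_pos: [0.5344, -0.0398, 0.046]
tool_rot: [[-0.162, 0.979, 0.127], [0.745, 0.205, -0.634], [-0.647, -0.008, -0.763]]
wrist_force: [-0.0, 0.1, -0.6]
opening: 0.0003
grasp_force: 0.0
```

>>> carry_out(
  motion=[
    [[0,0,0.02,0,0,0],[0,0,0,0,0,0]],
  ],
)

```text
t: 5.75
tool_pos: [0.535, -0.0408, 0.0449]
tool_rot: [[-0.161, 0.979, 0.128], [0.745, 0.206, -0.634], [-0.647, -0.007, -0.763]]
wrist_force: [0.1, 2.0, 1.9]
opening: 0.0001
grasp_force: 1.0
```

```bash
python3 -c "
from h import *; rep()"
```

```text
t 5.75 box mm [ 33.7 -69.8  44.9] before pocket [-1.1 -0.2 -3.1] F along z -2.73 [0.1 2.  1.9] rotvec to lean [-0.005  0.003  0.001]
```

>>> carry_out(
  motion=[
    [[0,0,0.01,0,0,0],[0,0,0,0,0,0]],
  ],
)

```text
t: 5.95
tool_pos: [0.5351, -0.0411, 0.0446]
tool_rot: [[-0.162, 0.978, 0.129], [0.745, 0.207, -0.634], [-0.647, -0.007, -0.763]]
wrist_force: [-3.1, 5.2, 7.2]
opening: -0.0
grasp_force: 3.7
```

>>> carry_out(
  motion=[
    [[0,0,-0.1,0,0,0],[0,0,-0.25,0,0,0],[0,0,-0.4,0,0,0],[0,0,-0.4,0,0,0],[0,0,-0.3,0,0,0]],
  ],
)

```text
t: 6.45
tool_pos: [0.5165, 0.0519, 0.1566]
tool_rot: [[-0.161, 0.979, 0.129], [0.746, 0.206, -0.633], [-0.646, -0.006, -0.763]]
wrist_force: [-0.2, 0.0, 0.3]
opening: 0.0001
grasp_force: 0.0
```

```bash
python3 - <<'E'
from h import *
rep()
R=Rlean(0); b=box(q,[(65,-70,181)])[0]
s=monitor.observe(); p=s["tool_pos"]; e=plan(np.array([p[0],p[1],.25]),Rlean(40),4); plan(b+[0,0,.04],R,7,e)
E
```

```text
t 6.45 box mm [-60.9 -68.5 156.6] before pocket [ -1.7  -1.5 143.2] F along z -0.22 [-0.2  0.   0.3] rotvec to lean [-0.004  0.003  0.001]

[-0.15, -0.0, -0.18, -0.0, 0.0, 0.0], [-0.15, -0.0, -0.18, -0.0, 0.0, 0.0], [-0.15, -0.0, -0.18, -0.0, 0.0, 0.0], [-0.15, -0.0, -0.18, -0.0, 0.0, 0.0], 

[-0.11, -0.0, 0.15, -0.0, 0.06, -0.0], [-0.13, -0.0, 0.14, 0.0, 0.06, 0.0], [-0.14, -0.0, 0.12, -0.0, 0.06, -0.0], [-0.15, -0.0, 0.11, -0.0, 0.06, 0.0], [-0.16, -0.0, 0.09, 0.0, 0.06, 0.0], 
[-0.17, -0.0, 0.08, 0.0, 0.06, -0.0], [-0.17, -0.0, 0.06, -0.0, 0.06, 0.0],
```

>>> carry_out(
  motion=[
    [[-0.15,0,-0.18,0,0,0],[-0.15,0,-0.18,0,0,0],[-0.15,0,-0.18,0,0,0],[-0.15,0,-0.18,0,0,0]],
  ],
)

```text
t: 6.85
tool_pos: [0.5167, 0.0515, 0.2494]
tool_rot: [[-0.162, 0.979, 0.128], [0.745, 0.206, -0.634], [-0.647, -0.007, -0.763]]
wrist_force: [0.6, 0.4, -0.6]
opening: -0.0002
grasp_force: 0.0
```

>>> carry_out(
  motion=[
    [[-0.11,0,0.15,0,0.06,0],[-0.13,0,0.14,0,0.06,0],[-0.14,0,0.12,0,0.06,0],[-0.15,0,0.11,0,0.06,0],[-0.16,0,0.09,0,0.06,0]],
  ],
)

```text
t: 7.35
tool_pos: [0.5355, -0.0382, 0.2298]
tool_rot: [[-0.202, 0.979, 0.041], [0.953, 0.206, -0.223], [-0.227, -0.006, -0.974]]
wrist_force: [-0.2, -0.0, -0.4]
opening: 0.0002
grasp_force: 0.0
```

>>> carry_out(
  motion=[
    [[-0.16,0,0.04,0,0.07,0],[-0.16,0,0.0,0,0.06,0],[0,0,0,0,0,0],[0,0,0,0,0,0],[0,0,0,0,0,0]],
  ],
)

```text
t: 7.85
tool_pos: [0.5418, -0.0688, 0.2305]
tool_rot: [[-0.207, 0.978, -0.002], [0.978, 0.206, -0.029], [-0.028, -0.008, -1.0]]
wrist_force: [1.0, 0.2, 0.8]
opening: -0.0
grasp_force: 0.0
```

```bash
python3 - <<'E'
from h import *
im=cams.grab_frame("scene"); cv2.imwrite("pics/d.png",cv2.resize(im[150:350,250:450],(600,600),interpolation=cv2.INTER_CUBIC))
rep(); s=monitor.observe(); b=box(q,[(65,-70,181)])[0]; R=Rlean(0); print(s["tool_pos"],b, "err tool mm",s["tool_rot"].T@(b-s["tool_pos"])*1e3, Ro.from_matrix(s["tool_rot"].T@R).as_rotvec()/(np.pi/2))
print((proj("scene",[s["tool_pos"],b])-[250,150])*3)
E
```

```text
t 7.9 box mm [ 62.  -68.9 230.5] before pocket [140.   -1.1 120.9] F along z -0.74 [-0.6  0.6  0.4] rotvec to lean [-0.005 -0.427  0.001]
[ 0.54181614 -0.06838691  0.23054124] [ 0.54137805 -0.07152505  0.181     ] err tool mm [-1.59511544 -0.67816548 49.61220022] [-0.00516839  0.01776525 -0.00115431]
[[375.47512457 141.575465  ]
 [377.03653909 200.15620645]]
```

View pics/d.png

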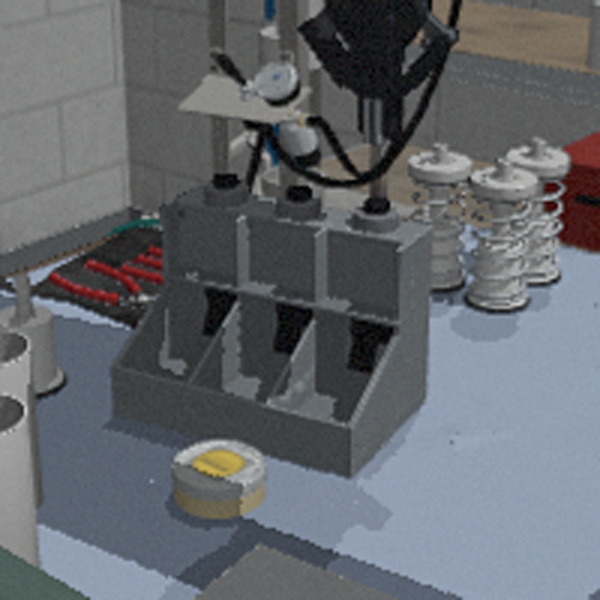

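All three levers now look the same in the picture, ON, at (213,310), (290,328) and (368,345). The fingers are above button 3 at (377,205).

>>> carry_out(
  motion=[
    [[-0.02,0,0.1,0,0.02,0],[0,-0.01,0.13,0,0,0],[0,0,0.12,0,0,0],[0,0,0.06,0,0,0],[0,0,0,0,0,0]],
  ],
)

```text
t: 8.4
tool_pos: [0.5404, -0.0715, 0.1882]
tool_rot: [[-0.206, 0.978, -0.011], [0.979, 0.206, 0.003], [0.005, -0.01, -1.0]]
wrist_force: [0.0, 0.8, 0.2]
opening: 0.0001
grasp_force: 0.0
```

>>> carry_out(
  motion=[
    [[0,0,0.03,0,0,0],[0,0,0.03,0,0,0],[0,0,0,0,0,0]],
  ],
)

```text
t: 8.7
tool_pos: [0.5413, -0.0719, 0.1837]
tool_rot: [[-0.206, 0.979, -0.008], [0.979, 0.206, 0.002], [0.004, -0.007, -1.0]]
wrist_force: [-0.6, 0.3, 0.8]
opening: -0.0002
grasp_force: 0.0
```

>>> carry_out(
  motion=[
    [[0,0,0.03,0,0,0],[0,0,0.02,0,0,0],[0,0,0,0,0,0]],
  ],
)

```text
t: 9.0
tool_pos: [0.5417, -0.072, 0.1792]
tool_rot: [[-0.205, 0.979, -0.007], [0.979, 0.206, 0.002], [0.003, -0.006, -1.0]]
wrist_force: [0.7, 0.5, 2.3]
opening: 0.0002
grasp_force: 1.3
```

>>> carry_out(
  motion=[
    [[0,0,0.02,0,0,0],[0,0,0,0,0,0]],
  ],
)

```text
t: 9.2
tool_pos: [0.5418, -0.072, 0.1772]
tool_rot: [[-0.206, 0.979, -0.006], [0.979, 0.206, 0.002], [0.003, -0.006, -1.0]]
wrist_force: [0.8, -0.3, 3.3]
opening: 0.0001
grasp_force: 2.0
```

>>> carry_out(
  motion=[
    [[0,0,0.02,0,0,0],[0,0,0,0,0,0]],
  ],
)

```text
t: 9.4
tool_pos: [0.5418, -0.072, 0.176]
tool_rot: [[-0.206, 0.979, -0.006], [0.979, 0.206, 0.002], [0.003, -0.005, -1.0]]
wrist_force: [-1.3, -0.6, 9.0]
opening: 0.0003
grasp_force: 4.4
```

>>> carry_out(
  motion=[
    [[0,0,0.02,0,0,0],[0,0,0,0,0,0],[0,0,0,0,0,0]],
  ],
)

```text
t: 9.7
tool_pos: [0.5418, -0.072, 0.1759]
tool_rot: [[-0.206, 0.979, -0.004], [0.979, 0.206, 0.001], [0.002, -0.004, -1.0]]
wrist_force: [-4.9, 0.8, 16.5]
opening: -0.0
grasp_force: 8.4
```

>>> carry_out(
  motion=[
    [[0,0,-0.1,0,0,0],[0,0,-0.2,0,0,0],[0,0,-0.3,0,0,0],[0,0,-0.2,0,0,0],[0,0,0,0,0,0]],
  ],
)

```text
t: 10.2
tool_pos: [0.5431, -0.0723, 0.2553]
tool_rot: [[-0.206, 0.979, -0.003], [0.979, 0.206, 0.001], [0.002, -0.003, -1.0]]
wrist_force: [0.5, -0.0, -0.1]
opening: -0.0003
grasp_force: 0.0
```

```bash
python3 - <<'E'
from h import *
im=cams.grab_frame("scene"); cv2.imwrite("pics/e.png",cv2.resize(im[150:350,250:450],(600,600),interpolation=cv2.INTER_CUBIC)); rep()
E
```

```text
t 10.25 box mm [ 65.8 -69.3 253.3] before pocket [157.5  -0.7 135.9] F along z 0.57 [ 0.3  0.3 -0.9] rotvec to lean [-0.004 -0.446 -0.001]
```

View pics/e.png

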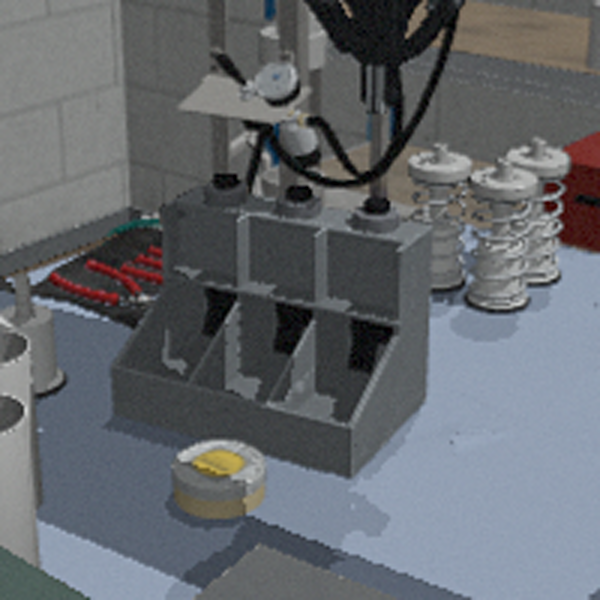

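The picture shows all three levers ON and the button 3 cap back up at (377,205). The fingers are clear of it.

```bash
python3 -c "
from h import *; print(env.close_job())"
```

```text
the job is handed in; nothing more can be done
None
```

The OFF lever was in place 3, nearest the robot: I pushed it fully ON, pressed reset button 3 down and let it spring back, then handed the job in with the other levers, buttons and bystanders left alone; the hand-in gave no verdict.

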